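# Fit a polishing wheel in the spindle chuck

## Robot

A 6-joint arm with a two-finger parallel gripper is mounted at the origin on a cart in front of the work surface, level with it; the furniture and walls round the work are solid. World frame = base frame: x ahead of the robot, y to its left, z up, the work surface at z = 0. Lengths are in m, angles in rad, forces in N, time in s.
With the tool pointing down it reaches from about 0.25 to 0.775 m from the base axis. Payload 4 kg.
Tool frame: the origin (TCP) lies between the finger pads; the fingertips stand 14 mm ahead of it and the grasp point (between the pads) lies 5 mm behind it; z points along the fingers, y is the line along which they close (so a half turn about z gives the same grasp; the last joint's range is limited). The gripper opens to 94 mm and grips with 3 to 60 N. Pads are 16 mm wide; open, the fingers measure 119 mm over their backs; the gripper's body (75 mm by 177 mm) begins 78 mm behind the grasp point.
Start: joints at [-0.103, 0.087, 1.371, -0, 1.684, -0.103], TCP at [0.55, -0, 0.22] pointing down, gripper open.
Joint ranges: [-3.1, 3.1], [-0.76, 2.03], [0.27, 2.55], [-1.08, 4.22], [0.17, 2.65], [-2.57, 2.57]. Speed limits (rad/s): [2.79, 2.79, 3.14, 3.14, 3.14, 3.14].

## Interface

Orientations are given as a 3x3 rotation matrix whose columns are the frame's x, y, z axes.
In Python, from workcell import * gives the robot as it stands. The module is installed in compiled form; this text tells all that it offers. Calls block until the motion is done:
- goto(position, orientation): joint-space move of the TCP to a pose.
- movel(position, orientation=None, v=0.15): straight line of the TCP; orientation=None keeps the orientation; v is the mean speed in m/s.
- move_joints(angles): joint-space move.
- move_gripper(opening): opening from 0.0 (shut) to 1.0 (fully open); the grip force is fixed at half the most; returns when the fingers have stopped.
- sleep(seconds).
- inverse_kinematics(position, orientation): joint angles nearest the present ones, or None.
- get_state(): the state.
- get_image(name): name is "scene" or "side" or "wrist"; returns the picture (480x640x3 uint8, red, green, blue); there is no depth.
- camera_params(name): a dict with "camera_matrix" (3x3 intrinsics, pixels), "k1" (the pictures are not rectified: a ray, as slopes to the right and down, at radius r is drawn at 1 + k1 r^2 times it, then the intrinsics apply), "R" (3x3) and "t" (3): a world point X has camera coordinates R X + t; the wrist camera has in their place "hand_eye" (4x4, takes a point from camera to tool coordinates, whose origin is the TCP and whose axes are the flange's). Camera axes: x right, y down, z forward; pixel columns grow to the right and rows downward; lengths in m; the calibration is good to about 2 mm. A picture is of the moment at which its call begins: read the wrist's pose just before it. camera_params takes no time and is no camera call.
A pose or a line that the arm cannot do raises MotionError and nothing moves.
- sign_off(): hands the job in; it is judged then, once.
The state is a dict: "time_s": time; "q": joint angles; "qd": joint speeds; "effort": joint torques, N m; "tool_pos": TCP position; "orientation": TCP orientation; "force": force on the tool from outside, world axes, zero at the start; "ft_torque": the same for the moment, N m; "opening": opening from 0.0 (shut) to 1.0 (fully open); "grip_force": force on a finger pad.
Only numpy, scipy, OpenCV 4.12 (cv2) and the standard library are available. Lean on these libraries where they do the work, as an engineer would, in place of code of your own. Each camera call takes 0.05 s, during which the arm holds its last target. There are 200 camera calls.

## Task

Fit the larger of the two polishing wheels to the polishing spindle: lift it out of the rack, lay it down on the bench on its round steel foot and let go, then take it by its knob and set the foot flat on the chuck face between the three open jaws. Then turn the chuck sleeve clockwise (seen from above) by its handle until the jaws grip the foot tightly, and let go. Do not drop the wheel, and leave the smaller wheel in the rack.

Things in the scene. Friction and masses are not known exactly. Their poses are not given: they have to be found in the camera images.
- wheel_large_mid (a point): Centre (on the axis, mid-thickness) of the larger polishing wheel: cream felt disc 110 mm across, 16 mm thick, with a round steel foot (48 mm across, 16 long) on one face and a round dark knurled knob (34 across, 24 long) on the other; up to 0.42 kg. Its x axis points along the wheel's axis to the knob. At the start it stands on edge in the rack, this point 60 mm up, knob away from the robot.
- wheel_large_foot (a point): Centre of the end of the larger wheel's foot, 24 mm from wheel_large_mid along its -x; same axes. Let go on the bench with the foot side down and tilted 45 degrees or less, the wheel settles flat on its foot; wheel_large_mid is then 24 mm above the bench. The bench between the rack and the spindle has room for it.
- wheel_large_knob (a point): Middle of the larger wheel's knob, 20 mm from wheel_large_mid along +x; same axes. The knob runs from 8 to 32 mm along +x from wheel_large_mid; a thin threaded stub ends 3 mm further.
- wheel_small_mid (a point): Centre of the smaller polishing wheel, of the same form: felt disc 84 mm across, 16 thick; foot 40 across, 16 long, to -x; knob 28 across, 24 long, to +x. It stands on edge in the other slot of the rack, this point 45 mm above the bench.
- wheel_rack: Fixed wooden rack, 166 x 86 x 35 mm, origin at the middle of its underside. Two rails along its x have slots 17.5 mm wide, open at the top, 40 mm to either side of the middle; the wheels stand in them on edge, axes along the rack's x, leaning a few degrees. Which wheel is in which slot varies. A desk lamp hangs 0.33 m and more above the bench, beyond x = 0.63 m between y = 0 and -0.3 m.
- chuck_seat (a point): Centre of the chuck's flat face, 92 mm above the bench, where the end of the wheel's foot must rest; z up. The chuck (110 mm across) tops a fixed grey spindle housing (164 mm across). Three jaws, 13 mm high, end at most 49 mm from the axis; open, they leave a circle 59 to 62 mm across. They move together and centre the 48 mm foot. The felt clears seated jaws by 3 mm.
- sleeve_handle (a point): Middle of the black upright handle of the chuck's sleeve: a round post, about 20 mm thick, 77 to 141 mm above the bench, this point 109 mm up and 110 mm from the chuck's axis, on a bar (12 mm thick, 72 mm up) from the dark knurled sleeve ring. It turns with the sleeve; it starts at the chuck's right as the robot sees it and swings towards the robot, then to the left, as the sleeve turns clockwise.
- chuck_sleeve (a joint): Angle of the sleeve, rad, 0 to 1.5, growing clockwise from above; starts at 0 to 0.2. Each jaw is 31 mm from the axis at 0 and moves in 7.5 mm per rad: they meet the 48 mm foot at 0.93 to 1.0 and are tight near 1.1. Turning it takes about 6 N at the handle, and it stays where it is left; on the foot it goes stiff, and 12 to 20 N at the handle make it tight.
- chuck_jaw1: Steel chuck jaw 1, 18 x 18 x 13 mm, moved by the sleeve. Its frame's origin is on the spindle's axis at bench height, not at the jaw, which lies 0 degrees round (anticlockwise from above) from the spindle's x axis.
- chuck_jaw2: Steel chuck jaw 2, 18 x 18 x 13 mm, moved by the sleeve. Its frame's origin is on the spindle's axis at bench height, not at the jaw, which lies 120 degrees round (anticlockwise from above) from the spindle's x axis.
- chuck_jaw3: Steel chuck jaw 3, 18 x 18 x 13 mm, moved by the sleeve. Its frame's origin is on the spindle's axis at bench height, not at the jaw, which lies 240 degrees round (anticlockwise from above) from the spindle's x axis.

How it is judged:
On the way, in this order (a step that is already met when the one before it is completed fails the run):
1. the larger wheel rests foot-down on the bench, let go of (angle between wheel_large_mid's own x axis and vertical below 0.08 rad and height (world z) of wheel_large_mid below 0.03 m and horizontal distance between wheel_large_foot and chuck_seat above 0.1 m and contact force between the fingers and wheel_large below 0.05 N and linear speed of wheel_large below 0.02 m/s), for 0.2 s.
2. the larger wheel stands with its foot on the chuck face between the jaws, let go of (horizontal distance between wheel_large_foot and chuck_seat below 0.009 m and z of wheel_large_foot in the frame of chuck_seat below 0.003 m and angle between wheel_large_mid's own x axis and vertical below 0.06 rad and contact force between the fingers and wheel_large below 0.05 N), for 0.1 s.
At the end, for the whole second after the job is handed in: The larger wheel's foot rests on the chuck face (within 2.5 mm of its centre and height, upright within 0.06 rad), each of the three jaws presses on it with more than 3 N, sleeve and wheel are at rest, and the smaller wheel is within 15 mm of where it was (horizontal distance between wheel_large_foot and chuck_seat below 0.0025 m and z of wheel_large_foot in the frame of chuck_seat between -0.0025 and 0.0025 m and angle between wheel_large_mid's own x axis and vertical below 0.06 rad and contact force between each of chuck_jaw1, chuck_jaw2, chuck_jaw3 and wheel_large above 3 N and velocity of joint chuck_sleeve between -0.02 and 0.02 rad/s and linear speed of wheel_large below 0.01 m/s and distance of wheel_small_mid from where it was at the start of the episode below 0.015 m); the robot touches nothing.
It fails at once if the larger wheel is dropped: it falls freely faster than 0.9 m/s (linear speed of wheel_large above 0.9 m/s and contact force between the fingers and wheel_large below 0.05 N).
It fails at once if the smaller wheel is taken or knocked out of its slot (distance of wheel_small_mid from where it was at the start of the episode above 0.03 m).
It also fails if it takes over 67 s, if anything falls off the work surface, if the arm or the gripper's body presses on something with over 40 N, if the wrist force passes 120 N, or if a joint passes its speed limit or range.

## Working session

There is one attempt and no reset: what is moved stays moved. The work goes in short steps, each a Python script; the robot and the scene stay as the last script left them, time stands still between calls to the robot, and variables do not carry over. Pictures are saved under pics/ and viewed, at most 10 in all, crops included, and the job is handed in when it is done.

```bash
mkdir -p pics
cat > h.py <<'E'
from workcell import *
import numpy as np, cv2
def snap(n,f):
    s=get_state(); im=get_image(n); cv2.imwrite('pics/'+f+'.png',im[:,:,::-1]); np.save('pics/'+f+'.npy',np.array([*s['tool_pos'],*np.ravel(s['orientation'])])); return im
def ray(n,uv,f=None):
    p=camera_params(n);K=np.array(p['camera_matrix']);k1=p['k1']
    d=cv2.undistortPoints(np.array([[uv]],float),K,np.array([k1,0,0,0.]))[0,0]
    d=np.array([d[0],d[1],1])
    if n=='wrist':
        a=np.load('pics/'+f+'.npy');H=np.array(p['hand_eye']);R=a[3:].reshape(3,3)
        return a[:3]+R@H[:3,3], R@H[:3,:3]@d
    R=np.array(p['R']);t=np.array(p['t']); return -R.T@t, R.T@d
def onz(n,uv,z,f=None):
    o,d=ray(n,uv,f); return o+d*(z-o[2])/d[2]
def tri(rays):
    A=0;b=0
    for o,d in rays:
        d=d/np.linalg.norm(d);P=np.eye(3)-np.outer(d,d);A=A+P;b=b+P@o
    return np.linalg.solve(A,b)
E
python3 - <<'E'
from h import *
a=snap('scene','s1');b=snap('side','d1');c=snap('wrist','w1')
for n in('scene','side'): print(n,ray(n,(320,240)))
print(camera_params('wrist')); print(get_state())
E
```

```text
scene (array([-0.15061447, -0.55330641,  0.81526291]), array([ 0.6231466 ,  0.31027325, -0.71801663]))
side (array([ 0.1549723 , -0.77969466,  0.65243754]), array([ 0.37478604,  0.64385386, -0.66715917]))
{'camera_matrix': array([[356.48857775,   0.        , 326.18703338],
       [  0.        , 356.48857775, 241.08691042],
       [  0.        ,   0.        ,   1.        ]]), 'k1': -0.05462006960755781, 'hand_eye': array([[ 2.05468109e-05, -9.70354065e-01, -2.41687790e-01,
         6.97857611e-02],
       [ 9.99999995e-01,  4.26258690e-05, -8.61250561e-05,
        -1.25785185e-05],
       [ 9.38739504e-05, -2.41687787e-01,  9.70354062e-01,
        -1.65104891e-01],
       [ 0.00000000e+00,  0.00000000e+00,  0.00000000e+00,
         1.00000000e+00]])}
{'time_s': 0.15, 'q': array([-1.03110331e-01,  8.78203358e-02,  1.37188761e+00, -2.39255372e-05,
        1.68356885e+00, -1.03096759e-01]), 'qd': array([-9.72344012e-05, -1.99473885e-03, -5.71494933e-03, -1.20636304e-03,
        5.85937771e-04, -3.60216799e-04]), 'effort': array([ 1.24418581e-03, -3.40636396e+01, -3.02795255e+01,  7.18983379e-02,
        3.04441026e-02, -1.11468453e-04]), 'tool_pos': array([5.49617865e-01, 2.11950739e-05, 2.18563711e-01]), 'orientation': array([[ 1.63702757e-05,  9.99998593e-01, -1.67765220e-03],
       [ 9.99999989e-01, -1.61191563e-05,  1.49698431e-04],
       [ 1.49671178e-04, -1.67765464e-03, -9.99998582e-01]]), 'force': array([-0.1598377 , -0.45184379,  0.04284971]), 'ft_torque': array([-0.04264081,  0.04317392, -0.04595543]), 'grip_force': 0.0, 'opening': 0.9986197840111731}
```

View pics/s1.png

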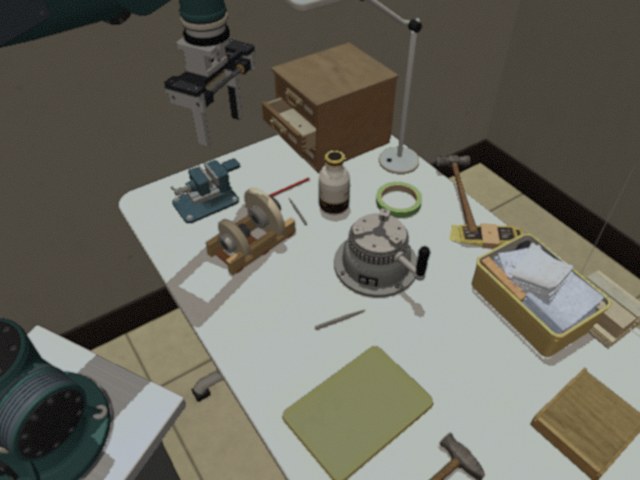

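View pics/d1.png

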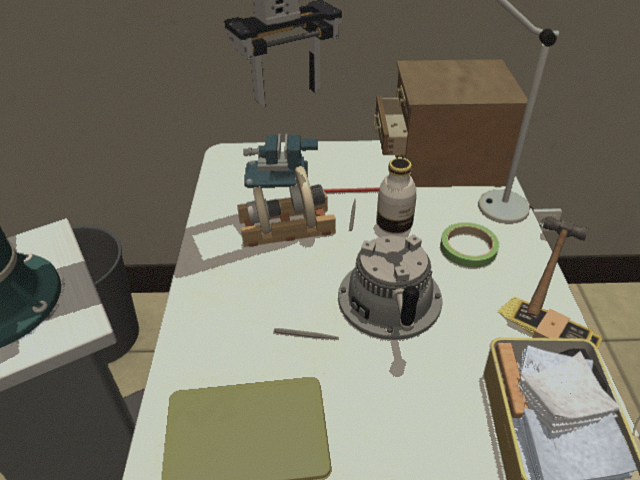

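View pics/w1.png

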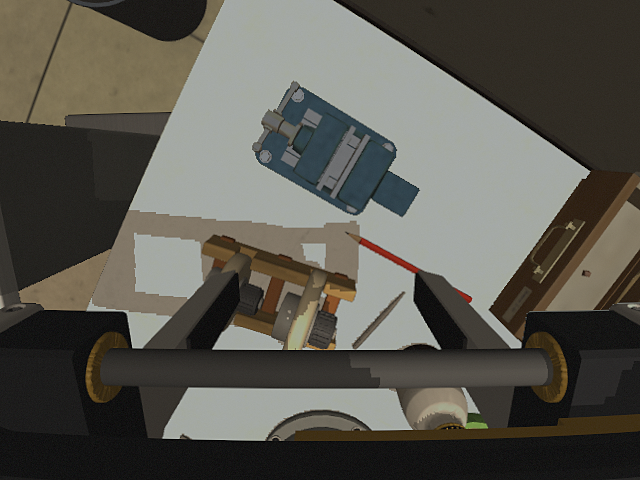

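Run:
```python
from h import *
np.set_printoptions(precision=4,suppress=True)
T=lambda s,d:print(tri([ray('scene',s),ray('side',d)]))
T((265,212),(305,201)); T((380,233),(394,258)); T((423,262),(409,307))
print('rack corners @.035', [onz('wrist',p,.035,'w1') for p in((207,236),(356,280))])
print('side rack low/top')
for n,p in(('scene',(380,233)),('side',(394,258))): print(onz(n,p,.092))
for n,p in(('scene',(424,249)),('side',(410,290))): print(onz(n,p,.141))
```

```text
[ 0.5251 -0.0963  0.0553]
[ 0.5415 -0.3304  0.092 ]
[ 0.4929 -0.4272  0.1079]
rack corners @.035 [array([ 0.4286, -0.0117,  0.035 ]), array([ 0.58  , -0.0585,  0.035 ])]
side rack low/top
[ 0.5408 -0.3307  0.092 ]
[ 0.542 -0.33   0.092]
[ 0.4913 -0.425   0.141 ]
[ 0.4904 -0.4271  0.141 ]
```

```bash
cat >> h.py <<'E'
def down(a):
    y=np.array([np.cos(a),np.sin(a),0]);z=np.array([0,0,-1.]);return np.column_stack([np.cross(y,z),y,z])
E
python3 - <<'E'
from h import *
R=down(np.radians(-17.2))
goto(np.array([.525,-.096,.27])-.05*R[:,0],R); snap('wrist','w2')
R=down(0)
goto(np.array([.54,-.36,.30]),R); snap('wrist','w3')
a=cv2.imread('pics/w2.png');b=cv2.imread('pics/w3.png')
cv2.imwrite('pics/w23.png',np.vstack([a[:370,:],b[:370,:]])[:,:].repeat(1,0)[:740]); 
cv2.imwrite('pics/w2c.png',a[:400]); cv2.imwrite('pics/w3c.png',b[:400]); print(get_state()['q'],get_state()['time_s'])
E
```

```text
[-6.72525426e-01  3.16015734e-01  9.43639544e-01  7.26727696e-04
  1.88267195e+00 -6.74677534e-01] 1.8083
```

View pics/w2c.png

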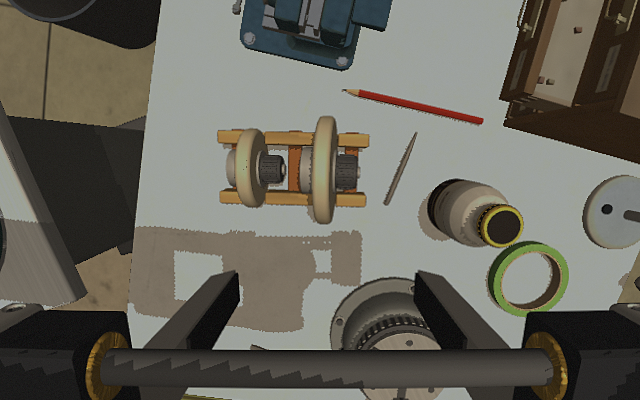

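View pics/w3c.png

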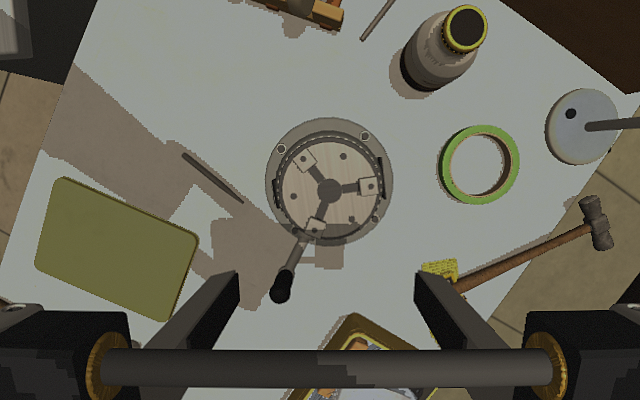

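Run:
```python
from h import *
np.set_printoptions(precision=4,suppress=True)
a=cv2.imread('pics/w2.png')
hsv=cv2.cvtColor(a,cv2.COLOR_BGR2HSV)
for r in (116,120,130,145,160,169,180,195,210,218,222): 
    print(r,' '.join('%d/%d'%(hsv[r,c,1],hsv[r,c,2]) for c in range(306,346,2)))
m=(hsv[:,:,1]>25)&(hsv[:,:,1]<110)&(hsv[:,:,2]>140)
print([ (np.where(m[:,c])[0][[0,-1]] if m[100:240,c].any() else 0) for c in range(314,340,3)])
for p in((324,115),(324,224)): print(onz('wrist',p,.06,'w2'))
for p in((314,169.5),(337,169.5)): print(onz('wrist',p,.115,'w2'))
print('rack',[onz('wrist',p,.035,'w2') for p in((219,131),(369,135),(368,207),(219,203))])
print('chuck',onz('wrist',(330,189.5),.092,'w3'))
J=[(306,161),(369,186),(315,227)]
P=[onz('wrist',p,.105,'w3') for p in J];print(P,np.mean(P,0))
print('handle top',onz('wrist',(284,277),.141,'w3'))
b=cv2.cvtColor(cv2.imread('pics/w3.png'),cv2.COLOR_BGR2GRAY)
n,l,s,c=cv2.connectedComponentsWithStats(((b<60)&(np.arange(480)[:,None]<340)).astype(np.uint8))
for i in range(1,n):
    if 30<s[i,4]<1500: print(s[i],c[i])
```

```text
116 16/162 10/161 9/162 9/162 11/161 6/162 14/164 15/136 48/123 68/113 63/110 63/110 51/111 25/122 9/168 6/162 8/162 8/162 9/163 8/161
120 14/162 13/162 11/161 11/162 8/161 8/166 50/112 87/129 90/136 87/135 88/133 90/130 86/130 88/110 101/73 9/174 8/161 6/162 8/162 6/160
130 8/163 8/162 8/164 8/164 6/160 101/116 88/154 87/159 88/156 89/158 89/158 90/156 88/139 86/83 89/69 51/85 9/169 9/163 6/162 8/162
145 142/27 181/31 139/33 166/43 86/130 80/160 69/159 71/158 69/159 69/158 73/158 90/159 91/118 79/71 85/72 81/69 150/85 147/137 151/137 149/120
160 51/140 49/141 49/135 75/88 88/156 59/164 52/162 50/163 49/161 52/163 69/158 90/151 82/56 70/84 49/136 36/43 35/65 44/64 28/63 42/61
169 50/152 49/146 42/91 86/104 86/158 55/163 48/161 46/165 42/162 45/163 77/159 92/141 93/63 55/102 48/150 30/67 39/72 35/73 40/76 34/75
180 53/126 51/131 49/89 83/123 88/160 63/162 64/159 63/161 58/163 57/161 85/159 88/124 86/65 48/96 53/116 28/54 35/58 35/59 40/57 42/43
195 147/125 139/97 153/100 90/99 88/145 86/160 84/157 83/159 80/157 82/159 90/153 91/112 80/70 83/71 86/71 153/102 140/169 141/166 144/165 141
[... 1156 characters left out ...]
61 1243] [418.8632  71.1891]
[544  96  30  69 185] [551.1297 135.8865]
[565 109  11  10  87] [570.2759 113.2184]
[585 117  55  15 533] [613.2176 124.2702]
[438 129  27  71 228] [445.3158 161.807 ]
[272 132  47  86 328] [282.1951 177.4116]
[475 134  36  62 373] [500.4263 165.2306]
[355 138  31  61 205] [378.7463 173.3951]
[182 153  62  51 363] [210.6446 176.3499]
[ 68 179  33  15  44] [ 85.0455 186.4091]
[126 205  72  44 106] [166.0377 223.0755]
[289 219  16  16  82] [295.9512 228.1707]
[320 226  40  15 116] [339.4052 235.4569]
[169 250  26  68  95] [181.5053 284.2632]
[269 250  34  54 603] [282.0564 285.3151]
[  0 299  23  14 130] [  7.9538 306.5308]
[331 313  71  27 798] [361.1203 328.5739]
```

```bash
cat >> h.py <<'E'
def tilt(az,t):
    h=np.array([np.cos(az),np.sin(az),0]);k=np.array([0,0,1.])
    z=np.sin(t)*h-np.cos(t)*k; y=np.cos(t)*h+np.sin(t)*k
    return np.column_stack([np.cross(y,z),y,z])
def S():
    s=get_state(); print('t%.2f'%s['time_s'],'p',np.round(s['tool_pos'],4),'F',np.round(s['force'],1),'op%.3f g%.1f'%(s['opening'],s['grip_force'])); return s
E
python3 - <<'E'
from h import *
np.set_printoptions(precision=4,suppress=True)
print('scriber',[onz('wrist',p,.0,'w3') for p in((182,153),(244,204))], [onz('wrist',p,.0,'w3') for p in((100,0),(0,240))])
R=tilt(np.radians(-18.5),np.radians(3.5))
mid=np.array([.524,-.0945,.060]); p=mid-.042*R[:,2]
R2=tilt(np.radians(-26.6),np.radians(60)); pl=np.array([.42,-.21,.036])-.042*R2[:,2]
for d in (0,.15): print(pl,inverse_kinematics(pl+[0,0,d],R2))
move_gripper(.6)
goto(p+[0,0,.12],R); S()
movel(p+[0,0,.0],v=.12); S()
move_gripper(0.0); S()
E
```

```text
scriber [array([ 0.3556, -0.2879,  0.    ]), array([ 0.4325, -0.3537,  0.    ])] [array([ 0.2675, -0.1051,  0.    ]), array([ 0.0792, -0.403 ,  0.    ])]
[ 0.3875 -0.1937  0.057 ] None
[ 0.3875 -0.1937  0.057 ] None
t3.63 p [ 0.5221 -0.0945  0.2226] F [ 0.3 -0.4  0.5] op0.600 g0.0
t4.78 p [ 0.5223 -0.0939  0.103 ] F [-0.4 -0.5 -0.5] op0.596 g0.0
t5.49 p [ 0.5219 -0.0938  0.102 ] F [ 0.5 -0.4 -0.5] op0.166 g29.9
```

Run:
```python
from h import *
for t in (45,50,55,60):
  ok=[]
  for x in (.36,.40,.44):
   for y in (-.20,-.22,-.24):
    for az in range(-140,100,15):
      R=tilt(np.radians(az),np.radians(t)); pl=np.array([x,y,.04])-.042*R[:,2]
      q=inverse_kinematics(pl,R)
      if q is not None and inverse_kinematics(pl+[0,0,.12],R) is not None: ok.append((x,y,az,np.round(q,1).tolist()))
  print(t,len(ok),ok[::max(1,len(ok)//10)])
```

```text
45 129 [(0.36, -0.2, -140, [-0.1, 0.3, 1.6, -0.6, 1.8, 2.4]), (0.36, -0.22, -140, [-0.2, 0.3, 1.6, -0.6, 1.7, 2.3]), (0.36, -0.22, 85, [-1.1, 0.4, 1.6, 0.4, 1.9, -2.6]), (0.36, -0.24, 70, [-1.2, 0.3, 1.7, 0.5, 1.8, -2.4]), (0.4, -0.2, 40, [-1.2, -0.0, 2.0, 0.7, 1.5, -2.1]), (0.4, -0.22, 10, [-1.3, -0.3, 2.2, 0.8, 1.2, -1.8]), (0.4, -0.24, -50, [-0.4, -0.5, 2.4, -0.6, 0.7, 0.8]), (0.44, -0.2, -95, [0.0, 0.1, 1.9, -0.8, 1.4, 1.9]), (0.44, -0.2, 85, [-0.9, 0.4, 1.5, 0.5, 1.8, -2.4]), (0.44, -0.22, 25, [-1.2, -0.1, 2.1, 0.8, 1.3, -1.9]), (0.44, -0.24, -35, [-0.6, -0.5, 2.4, 0.0, 0.5, -0.0])]
50 125 [(0.36, -0.2, -140, [-0.1, 0.4, 1.6, -0.6, 1.8, 2.4]), (0.36, -0.22, -140, [-0.2, 0.4, 1.6, -0.6, 1.8, 2.4]), (0.36, -0.24, -140, [-0.2, 0.4, 1.6, -0.7, 1.8, 2.3]), (0.4, -0.2, -140, [-0.1, 0.4, 1.5, -0.6, 1.8, 2.4]), (0.4, -0.2, 70, [-1.1, 0.3, 1.7, 0.6, 1.8, -2.4]), (0.4, -0.22, 40, [-1.3, 0.1, 2.0, 0.8, 1.6, -2.2]), (0.4, -0.24, 10, [-1.4, -0.2, 2.2, 0.9, 1.3, -1.9]), (0.44, -0.2, -50, [-0.1, -0.4, 2.4, -0.9, 0.7, 1.3]), (0.44, -0.22, -95, [0.0, 0.1, 1.9, -0.9, 1.4, 2.0]), (0.44, -0.22, 85,
[... 571 characters left out ...]
), (0.44, -0.22, 55, [-1.2, 0.3, 1.7, 0.8, 1.7, -2.3]), (0.44, -0.24, 25, [-1.3, 0.1, 2.1, 1.0, 1.4, -2.1])]
60 94 [(0.36, -0.2, -140, [-0.1, 0.5, 1.6, -0.7, 1.9, 2.4]), (0.36, -0.22, -140, [-0.1, 0.5, 1.6, -0.7, 1.9, 2.4]), (0.36, -0.22, 70, [-1.2, 0.4, 1.6, 0.6, 1.9, -2.5]), (0.36, -0.24, 55, [-1.4, 0.4, 1.8, 0.7, 1.8, -2.4]), (0.4, -0.2, 55, [-1.3, 0.3, 1.8, 0.8, 1.7, -2.4]), (0.4, -0.22, 25, [-1.4, 0.0, 2.1, 1.0, 1.5, -2.2]), (0.4, -0.24, -5, [-1.5, -0.4, 2.5, 1.2, 1.2, -2.0]), (0.44, -0.2, -110, [0.1, 0.4, 1.7, -0.9, 1.6, 2.2]), (0.44, -0.22, -140, [-0.1, 0.6, 1.3, -0.7, 1.9, 2.4]), (0.44, -0.22, 70, [-1.1, 0.5, 1.5, 0.7, 1.9, -2.4]), (0.44, -0.24, 40, [-1.3, 0.3, 1.9, 0.9, 1.6, -2.3])]
```

Run:
```python
from h import *
s=get_state();p=s['tool_pos']
movel(p+[0,0,.08],v=.08); S(); movel(p+[0,0,.19],v=.15); S()
az,t=np.radians(30),np.radians(60); R=tilt(az,t); pl=np.array([.40,-.22,.040])-.042*R[:,2]
for dz in (.15,.12,.18):
    try: movel(pl+[0,0,dz],R,v=.12); break
    except MotionError as e: print(dz,e)
else: goto(pl+[0,0,.15],R)
S(); print(get_state()['q']); snap('side','d2');snap('scene','s2')
```

```text
t6.64 p [ 0.5214 -0.0936  0.1811] F [ 0.5 -0.4 -3.7] op0.166 g29.9
t7.53 p [ 0.5215 -0.0936  0.2906] F [-0.2 -0.5 -4.1] op0.168 g29.9
t9.57 p [ 0.3686 -0.238   0.2113] F [-0.1  1.  -3.4] op0.165 g30.0
[-1.41821009 -0.14428144  1.95600576  0.96290881  1.75680363 -1.97219019]
```

View pics/d2.png

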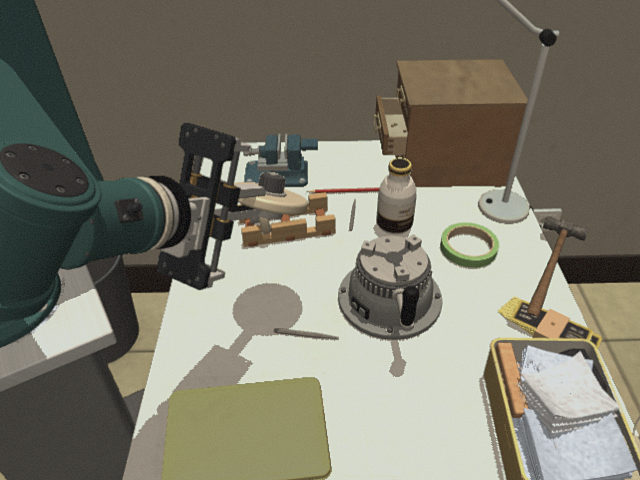

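Run:
```python
from h import *
s=get_state();p=s['tool_pos'].copy();R=s['orientation'];z=p[2]
az,t=np.radians(30),np.radians(60); R=tilt(az,t); c=.042*np.cos(t)
xy=p[:2]
movel([*xy,.042+c],R,v=.1); f0=S()['force'][2]
for k in range(6):
    zz=.040+c-.0015*k; movel([*xy,zz],R,v=.03); f=S()['force'][2]
    if f-f0>2: break
move_gripper(.32); S()
q=get_state()['tool_pos']
movel(q-.10*R[:,2],R,v=.06); S()
sleep(.4)
movel(q-.10*R[:,2]+[0,0,.12],R,v=.15)
snap('side','d3');snap('scene','s3')
a=cv2.imread('pics/d3.png');b=cv2.imread('pics/s3.png')
cv2.imwrite('pics/c3.png',np.hstack([a[120:420,150:550],b[120:420,150:550]]))
```

```text
t11.31 p [ 0.3688 -0.2383  0.0635] F [-0.3  0.5 -2.9] op0.167 g30.0
t11.56 p [ 0.3687 -0.2379  0.0611] F [ 0.5  0.1 -3. ] op0.165 g30.0
t11.81 p [ 0.3687 -0.2378  0.0595] F [-0.1 -0.3 -3.3] op0.169 g30.0
t12.06 p [ 0.3687 -0.2378  0.0579] F [-1.  -1.4 -3.6] op0.166 g30.0
t12.31 p [ 0.3687 -0.2378  0.0564] F [ 0.1 -0.9 -3.4] op0.168 g30.0
t12.56 p [ 0.3687 -0.2378  0.0549] F [-0.2 -0.1 -2.7] op0.168 g30.0
t12.81 p [ 0.3688 -0.2381  0.0537] F [ 0.5  0.8 -1.3] op0.172 g30.0
t13.27 p [ 0.3688 -0.238   0.0537] F [-0.6  0.3  0.2] op0.319 g0.3
t15.08 p [ 0.2939 -0.2809  0.1035] F [-0.5 -0.1  0.6] op0.322 g0.0
```

View pics/c3.png

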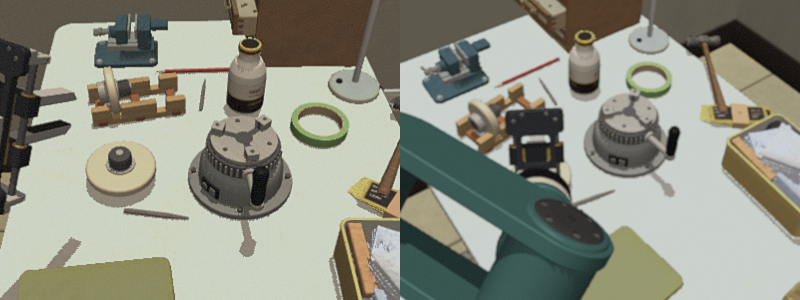

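Run:
```python
from h import *
np.set_printoptions(precision=4,suppress=True)
w=onz('side',(270.5,273),.057); print(w)
s=get_state(); movel(s['tool_pos']+[0,0,.06],v=.2)
R=down(0)
goto([w[0],w[1]-.05,.27],R); S(); a=snap('wrist','w4')
hsv=cv2.cvtColor(a,cv2.COLOR_RGB2HSV)
# felt disc mask
m=((hsv[:,:,1]>30)&(hsv[:,:,1]<110)&(hsv[:,:,2]>110)).astype(np.uint8); m[330:]=0
n,l,st,c=cv2.connectedComponentsWithStats(cv2.morphologyEx(m,cv2.MORPH_OPEN,np.ones((3,3))))
for i in range(1,n):
    if st[i,4]>1500:
        cs,_=cv2.findContours((l==i).astype(np.uint8),0,2); e=cv2.fitEllipse(cv2.convexHull(max(cs,key=len))); print(st[i],e, onz('wrist',e[0],.032,'w4'))
d=(hsv[:,:,2]<95).astype(np.uint8); d[330:]=0
n,l,st,c=cv2.connectedComponentsWithStats(d)
for i in range(1,n):
    if 300<st[i,4]<6000: print('dark',st[i],c[i],onz('wrist',c[i],.05,'w4'))
cv2.imwrite('pics/w4c.png',cv2.imread('pics/w4.png')[:400])
```

```text
[ 0.3869 -0.23    0.057 ]
t18.09 p [ 0.3861 -0.2798  0.2681] F [0.3 0.2 0.2] op0.320 g0.0
[   0   37  125   77 6051] ((57.300479888916016, 86.9696044921875), (95.74597930908203, 132.42454528808594), 112.35729217529297) [ 0.0909 -0.1357  0.032 ]
[    5   115   345   215 34510] ((165.7087860107422, 226.7353515625), (200.2066192626953, 359.7856140136719), 108.72423553466797) [ 0.1987 -0.2923  0.032 ]
[ 278  117   98  100 5105] ((326.7887268066406, 166.69345092773438), (97.9376449584961, 99.36143493652344), 12.973445892333984) [ 0.386  -0.2246  0.032 ]
[   0  118   40  114 2372] ((488.376220703125, -123.26499938964844), (179.27894592285156, 1002.1123657226562), 0.0) [0.5458 0.0621 0.032 ]
[ 434  225   94   83 3569] ((480.1013488769531, 268.8463134765625), (84.66954040527344, 98.61709594726562), 56.79471206665039) [ 0.5691 -0.3433  0.032 ]
[   0  238  110   92 5524] ((45.673038482666016, 285.0517883300781), (86.65771484375, 133.74427795410156), 116.53157043457031) [ 0.0356 -0.3661  0.032 ]
[ 460  261   75   53 1711] ((499.0003356933594, 290.3324890136719), (32.45729064941406, 91.861991882
[... 175 characters left out ...]
7105] [ 0.4783 -0.0974  0.05  ]
dark [ 534   95   69   66 2689] [561.7014 130.9401] [ 0.6345 -0.1847  0.05  ]
dark [608 102  32  47 863] [622.4693 127.175 ] [ 0.7029 -0.1788  0.05  ]
dark [309 152  35  34 764] [326.3089 168.8599] [ 0.3855 -0.2262  0.05  ]
dark [561 192  48  74 670] [573.8776 222.8627] [ 0.6635 -0.2835  0.05  ]
dark [590 202  46  60 690] [621.8261 235.9261] [ 0.7246 -0.2985  0.05  ]
dark [303 218  58  48 377] [327.5199 238.7507] [ 0.3869 -0.3022  0.05  ]
dark [ 150  241  164   89 3901] [244.5765 308.7388] [ 0.29   -0.3864  0.05  ]
dark [   0  302   49   28 1133] [ 23.1871 317.3557] [ 0.012 -0.402  0.05 ]
dark [598 303  42  27 819] [622.4151 317.7033] [ 0.7477 -0.401   0.05  ]
```

View pics/w4c.png

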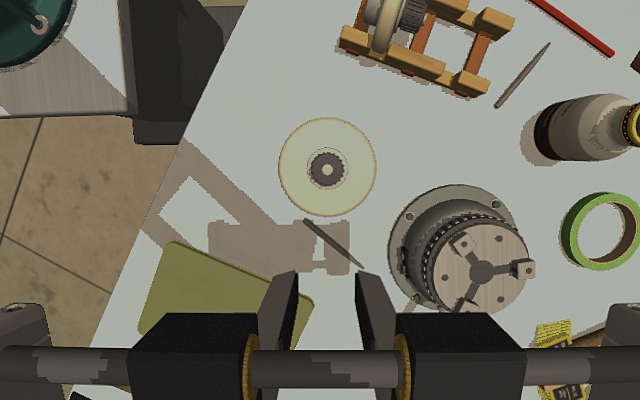

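Run:
```python
from h import *
np.set_printoptions(precision=4,suppress=True)
print('chuck',onz('wrist',(482,272),.092,'w4'))
R=down(0)
move_gripper(.6)
movel([.386,-.2275,.10],R,v=.2); movel([.386,-.2275,.050],R,v=.08); S()
move_gripper(0); s=S()
movel([.386,-.2275,.20],R,v=.12); S()
movel([.543,-.328,.20],R,v=.15); S()
snap('side','d4');snap('scene','s4')
a=cv2.imread('pics/d4.png');b=cv2.imread('pics/s4.png')
cv2.imwrite('pics/c4.png',np.hstack([a[120:420,200:600],b[120:420,200:600]]))
```

```text
chuck [ 0.5441 -0.3268  0.092 ]
t20.57 p [ 0.3863 -0.2278  0.0503] F [-0.1 -0.5  0.3] op0.597 g0.0
t21.06 p [ 0.3862 -0.2277  0.0504] F [-0.   0.4  1.4] op0.355 g30.0
t22.46 p [ 0.3856 -0.2272  0.1989] F [ 0.   0.3 -2.2] op0.351 g30.0
t23.85 p [ 0.5427 -0.3277  0.2001] F [-0.3 -0.2 -3.7] op0.359 g30.0
```

View pics/c4.png

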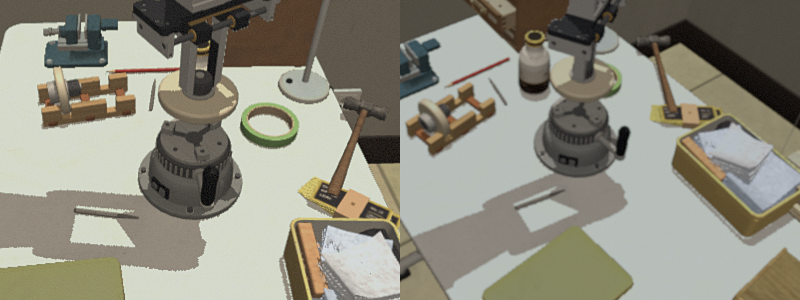

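Run:
```python
from h import *
np.set_printoptions(precision=4,suppress=True)
rs=[]
for n,f,c0 in(('side','d4',(398,217)),('scene','s4',(387,198))):
    h=cv2.cvtColor(cv2.imread('pics/%s.png'%f),cv2.COLOR_BGR2HSV)
    m=((h[:,:,1]>40)&(h[:,:,1]<120)&(h[:,:,2]>100)).astype(np.uint8)
    w=np.zeros_like(m);w[c0[1]-35:c0[1]+35,c0[0]-50:c0[0]+50]=1;m*=w
    k,l,st,c=cv2.connectedComponentsWithStats(m);i=1+np.argmax(st[1:,4])
    cs,_=cv2.findContours((l==i).astype(np.uint8),0,1);e=cv2.fitEllipse(cv2.convexHull(np.vstack(cs)));print(f,st[i],e)
    rs.append(ray(n,e[0])); print(onz(n,e[0],.174))
print(tri(rs))
```

```text
d4 [ 348  187   90   57 2405] ((394.28485107421875, 212.25306701660156), (59.298404693603516, 88.73339080810547), 108.10095977783203)
[ 0.5402 -0.3226  0.174 ]
s4 [ 349  179   73   42 1466] ((384.7272033691406, 198.4605255126953), (42.648826599121094, 71.82192993164062), 91.36804962158203)
[ 0.5434 -0.3319  0.174 ]
[ 0.5281 -0.3368  0.1885]
```

Run:
```python
from h import *
R=down(0); x,y=.543,-.328
movel([x,y,.165],R,v=.1); f0=S()['force']
for z in (.158,.153,.149,.146,.144,.1425,.141):
    movel([x,y,z],R,v=.04); f=S()['force']
    if f[2]-f0[2]>3: break
```

```text
t24.45 p [ 0.5427 -0.3278  0.1646] F [ 0.1  0.2 -3.1] op0.353 g30.0
t24.77 p [ 0.5429 -0.328   0.158 ] F [-0.4  0.5 -2.7] op0.357 g30.0
t25.05 p [ 0.5428 -0.3278  0.1525] F [ 0.5  0.6 -2.4] op0.359 g30.0
t25.30 p [ 0.5428 -0.3278  0.1485] F [-0.2  0.1 -3.6] op0.353 g30.0
t25.55 p [ 0.5428 -0.3279  0.1456] F [-0.2 -1.1 -4.1] op0.357 g30.0
t25.80 p [ 0.5429 -0.328   0.1438] F [-0.4  0.1 -2.6] op0.358 g30.0
t26.05 p [ 0.543  -0.328   0.1425] F [ 0.7  0.2 -3.3] op0.355 g30.0
t26.30 p [ 0.5433 -0.3282  0.1425] F [-2.6  1.3  3.4] op0.357 g30.0
```

Run:
```python
from h import *
np.set_printoptions(precision=4,suppress=True)
move_gripper(.6); S(); sleep(.3)
movel([.543,-.328,.27],v=.15); S()
print('handle top wrist',onz('wrist',(280,293),.141,'w3'))
C=np.array([.543,-.328])
for fl in (0,np.pi):
  for th in np.radians([242,215,185,172]):
    p=C+.11*np.array([np.cos(th),np.sin(th)])
    print(fl,np.degrees(th),[inverse_kinematics([*p,z],down(th-np.pi/2+fl)) for z in (.113,)])
movel([.543,-.38,.30],down(0),v=.2);snap('wrist','w5');snap('side','d5')
a=cv2.imread('pics/w5.png');b=cv2.imread('pics/d5.png')
cv2.imwrite('pics/c5.png',np.hstack([a[60:340,180:480],cv2.resize(b[200:340,310:510],(400,280))]))
```

```text
t26.87 p [ 0.543  -0.328   0.1408] F [ 0.5 -0.6 -0.1] op0.600 g0.0
t28.18 p [ 0.5426 -0.3278  0.2686] F [ 0.3 -0.4 -0.2] op0.600 g0.0
handle top wrist [ 0.4957 -0.4209  0.141 ]
0 242.0 [None]
0 215.0 [None]
0 185.0 [array([-0.7649,  0.1309,  1.5359, -0.    ,  1.4748, -2.423 ])]
0 172.0 [array([-0.7303,  0.0995,  1.5706, -0.    ,  1.4715, -2.1614])]
3.141592653589793 242.0 [array([-0.8005,  0.3477,  1.2721, -0.    ,  1.5217, -0.3118])]
3.141592653589793 215.0 [array([-0.807 ,  0.2367,  1.4123, -0.    ,  1.4926,  0.1529])]
3.141592653589793 185.0 [array([-0.7649,  0.1309,  1.5359, -0.    ,  1.4748,  0.7186])]
3.141592653589793 172.0 [array([-0.7303,  0.0995,  1.5706, -0.    ,  1.4715,  0.9802])]
```

View pics/c5.png

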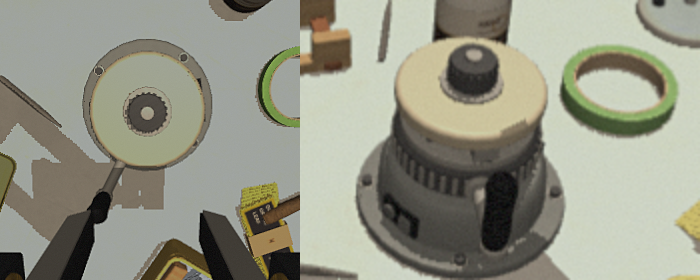

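```bash
cat > turn.py <<'E'
from h import *
C=np.array([.543,-.328]);th0=np.radians(242.5)
def P(th,z=.113): return [*(C+.11*np.array([np.cos(th),np.sin(th)])),z]
Rt=lambda th:down(th+np.pi/2)
def ft(th):
    f=get_state()['force']; cw=np.array([np.sin(th),-np.cos(th)]); return -f[:2]@cw, f[:2]@np.array([np.cos(th),np.sin(th)])
E
python3 - <<'E'
from turn import *
goto(P(th0,.24),Rt(th0)); movel(P(th0,.16),v=.15); S(); movel(P(th0),v=.08); S()
move_gripper(0); S()
a=0
while a<1.25:
    a+=.1 if a<.65 else .04
    th=th0-a; movel(P(th),Rt(th),v=.06 if a<.7 else .03); f=ft(th); s=get_state()
    d=s['tool_pos'][:2]-C
    print('a%.2f act %.3f r%.4f ft %.1f fr %.1f t%.1f g%.0f op%.3f'%(a,th0-np.arctan2(d[1],d[0])%(2*np.pi),np.hypot(*d),*f,s['time_s'],s['grip_force'],s['opening']))
    if f[0]>24: break
E
```

```text
t29.86 p [ 0.4933 -0.4256  0.1616] F [ 0.5  0.  -0.2] op0.602 g0.0
t30.59 p [ 0.4922 -0.4256  0.113 ] F [ 0.2  0.3 -0.1] op0.599 g0.0
t31.26 p [ 0.4926 -0.4259  0.1133] F [ 1.1 -1.1  0.5] op0.215 g30.0
a0.10 act 0.096 r0.1101 ft 2.5 fr -0.3 t31.6 g30 op0.216
a0.20 act 0.198 r0.1101 ft 2.7 fr 0.4 t31.9 g30 op0.216
a0.30 act 0.299 r0.1102 ft 2.3 fr -0.6 t32.3 g30 op0.215
a0.40 act 0.400 r0.1103 ft 1.5 fr 0.2 t32.6 g30 op0.215
a0.50 act 0.500 r0.1103 ft 2.5 fr 1.2 t32.9 g30 op0.216
a0.60 act 0.600 r0.1104 ft 2.3 fr 1.9 t33.3 g30 op0.215
a0.70 act 0.695 r0.1105 ft 4.2 fr 2.7 t33.8 g30 op0.218
a0.74 act 0.737 r0.1105 ft 4.4 fr 2.7 t34.1 g30 op0.214
a0.78 act 0.778 r0.1106 ft 3.7 fr 3.0 t34.4 g30 op0.212
a0.82 act 0.818 r0.1106 ft 3.9 fr 3.3 t34.7 g30 op0.217
a0.86 act 0.858 r0.1107 ft 4.1 fr 3.7 t35.0 g30 op0.211
a0.90 act 0.898 r0.1107 ft 3.8 fr 3.7 t35.3 g30 op0.215
a0.94 act 0.938 r0.1108 ft 4.5 fr 2.3 t35.6 g30 op0.215
a0.98 act 0.975 r0.1108 ft 5.8 fr 2.4 t35.9 g30 op0.215
a1.02 act 1.009 r0.1108 ft 6.7 fr 3.1 t36.2 g30 op0.218
a1.06 act 1.042 r0.1109 ft 8.2 fr 2.7 t36.5 g30 op0.216
a1.10 act 1.073 r0.1108 ft 10.4 fr 1.2 t36.8 g30 op0.214
a1.14 act 1.105 r0.1108 ft 12.9 fr 1.2 t37.1 g30 op0.214
a1.18 act 1.136 r0.1107 ft 15.5 fr 2.1 t37.4 g30 op0.214
a1.22 act 1.165 r0.1106 ft 18.2 fr -0.0 t37.7 g30 op0.216
a1.26 act 1.193 r0.1105 ft 21.7 fr -0.6 t38.0 g30 op0.213
```

Run:
```python
from turn import *
th=th0-1.29; movel(P(th),Rt(th),v=.03); sleep(.2); print(ft(th))
s0=get_state()['tool_pos']
move_gripper(.6); s=S(); movel(s['tool_pos']+[0,0,.0],v=.05)
p=get_state()['tool_pos']; movel([p[0],p[1],.25],v=.12); S()
R=down(0); goto([.543,-.38,.30],R); sleep(.3)
a=snap('wrist','w6'); snap('side','d6')
np.set_printoptions(precision=4,suppress=True)
h=cv2.cvtColor(a,cv2.COLOR_RGB2HSV)
for f in('w5','w6'):
    h=cv2.cvtColor(cv2.imread('pics/%s.png'%f),cv2.COLOR_BGR2HSV)
    m=((h[:,:,1]>30)&(h[:,:,1]<110)&(h[:,:,2]>110)).astype(np.uint8);m[260:]=0;m[:,:230]=0;m[:,430:]=0
    k,l,st,c=cv2.connectedComponentsWithStats(m);i=1+np.argmax(st[1:,4])
    cs,_=cv2.findContours((l==i).astype(np.uint8),0,1);e=cv2.fitEllipse(cv2.convexHull(np.vstack(cs)));print(f,e,onz('wrist',e[0],.124,f))
```

```text
(np.float64(23.977190110424356), np.float64(0.3092072038978017))
t39.17 p [ 0.437  -0.3099  0.1133] F [  4.1 -12.7  -2.7] op0.602 g6.0
t40.71 p [ 0.4371 -0.3129  0.2487] F [-0.5  1.  -0.1] op0.598 g0.0
w5 ((326.7265319824219, 165.40478515625), (126.72343444824219, 132.61285400390625), 8.166927337646484) [ 0.5431 -0.3214  0.124 ]
w6 ((315.6702575683594, 165.1398162841797), (126.11805725097656, 158.6467742919922), 80.40975189208984) [ 0.533  -0.3216  0.124 ]
```

Run:
```python
from h import *
np.set_printoptions(precision=4,suppress=True)
snap('scene','s6');S()
def blobs(f,lo,hi,win,thr):
    g=cv2.cvtColor(cv2.imread('pics/%s.png'%f),cv2.COLOR_BGR2GRAY);m=(g<thr).astype(np.uint8)
    w=np.zeros_like(m);w[win[1]:win[3],win[0]:win[2]]=1
    k,l,st,c=cv2.connectedComponentsWithStats(m*w);return [(st[i],c[i]) for i in range(1,k) if lo<st[i,4]<hi]
for f in('w5','w6'): print(f,[(s,c,onz('wrist',c,.145,f)) for s,c in blobs(f,300,3000,(270,110,390,230),95)])
print('w6 handle',[(s,onz('wrist',c,.11,'w6')) for s,c in blobs('w6',100,3000,(120,90,270,260),55)])
print('side',[(s,onz('side',c,.109)) for s,c in blobs('d6',80,3000,(270,200,440,360),45)])
print('scene',[(s,onz('scene',c,.109)) for s,c in blobs('s6',60,3000,(270,180,450,320),45)])
```

```text
t42.69 p [ 0.543  -0.38    0.3001] F [-0.5  0.4  0.3] op0.601 g0.0
w5 [(array([ 305,  152,   42,   41, 1144], dtype=int32), array([325.6932, 172.3925]), array([ 0.5422, -0.3267,  0.145 ]))]
w6 [(array([ 305,  152,   42,   40, 1120], dtype=int32), array([325.8518, 171.5911]), array([ 0.5426, -0.3265,  0.145 ]))]
w6 handle [(array([200, 175,  34,  25, 614], dtype=int32), array([ 0.433 , -0.3422,  0.11  ]))]
side [(array([384, 230,  24,  17, 162], dtype=int32), array([ 0.5535, -0.3143,  0.109 ])), (array([330, 265,  14,  38, 454], dtype=int32), array([ 0.4342, -0.3431,  0.109 ])), (array([351, 297,  19,  23, 134], dtype=int32), array([ 0.4379, -0.3955,  0.109 ]))]
scene [(array([320, 199,  28,  14, 236], dtype=int32), array([ 0.5504, -0.2325,  0.109 ])), (array([372, 214,  18,   9, 106], dtype=int32), array([ 0.5595, -0.3221,  0.109 ])), (array([352, 243,  26,  44, 384], dtype=int32), array([ 0.4367, -0.3427,  0.109 ]))]
```

Run:
```python
from turn import *
th1=np.radians(187.5); a1=th0-th1
goto(P(th1,.20),Rt(th1)); movel(P(th1),v=.1); S(); move_gripper(0); S()
def go(a,v=.04):
    th=th0-a; movel(P(th),Rt(th),v=v); f=ft(th); d=get_state()['tool_pos'][:2]-C
    print('a%.3f act %.3f ft %.1f fr %.1f t%.1f'%(a,th0-np.arctan2(d[1],d[0])%(2*np.pi),*f,get_state()['time_s'])); return f[0]
a=a1
while a<1.28:
    a+=.08 if a<1.1 else .04
    if go(a)>21: break
print('back off')
while a>.9:
    a-=.03
    if go(a)<1.0: break
```

```text
t44.94 p [ 0.4344 -0.3428  0.1139] F [ 0.  -0.6  0.3] op0.598 g0.0
t45.61 p [ 0.434  -0.3423  0.1131] F [-0.7 -0.1  0.4] op0.211 g30.0
a1.040 act 1.024 ft 5.2 fr -0.1 t46.0
a1.120 act 1.089 ft 9.3 fr -0.8 t46.3
a1.160 act 1.117 ft 12.7 fr -0.3 t46.6
a1.200 act 1.146 ft 14.8 fr -2.5 t46.9
a1.240 act 1.174 ft 18.7 fr -2.7 t47.1
a1.280 act 1.201 ft 21.7 fr -3.8 t47.4
back off
a1.250 act 1.173 ft 20.9 fr -3.8 t47.6
a1.220 act 1.148 ft 19.1 fr -3.4 t47.9
a1.190 act 1.123 ft 18.7 fr -3.5 t48.1
a1.160 act 1.099 ft 17.0 fr -3.4 t48.4
a1.130 act 1.075 ft 15.3 fr -2.8 t48.6
a1.100 act 1.052 ft 13.2 fr -3.3 t48.9
a1.070 act 1.028 ft 11.6 fr -1.6 t49.1
a1.040 act 1.007 ft 8.4 fr -3.9 t49.4
a1.010 act 0.983 ft 8.3 fr -1.0 t49.6
a0.980 act 0.959 ft 5.7 fr -1.3 t49.9
a0.950 act 0.937 ft 5.9 fr -2.3 t50.1
a0.920 act 0.916 ft 3.5 fr -1.8 t50.4
a0.890 act 0.894 ft 0.2 fr -2.4 t50.6
```

```bash
cat >> turn.py <<'E'
def handle(tag):
    for n in('side','scene'):
        snap(n,tag+n); g=cv2.cvtColor(cv2.imread('pics/%s.png'%(tag+n)),cv2.COLOR_BGR2GRAY);m=(g<45).astype(np.uint8)
        w=np.zeros_like(m);w[190:370,270:450]=1
        k,l,st,c=cv2.connectedComponentsWithStats(m*w)
        for i in range(1,k):
            if st[i,4]>150:
                p=onz(n,c[i],.109);d=p[:2]-[.5415,-.3305]
                if .09<np.hypot(*d)<.13: print(n,st[i],np.round(p,4),'r%.3f a%.3f'%(np.hypot(*d),th0-np.arctan2(d[1],d[0])%(2*np.pi)))
E
python3 - <<'E'
from turn import *
handle('g1')
move_gripper(.6); S(); handle('g2')
p=get_state()['tool_pos']; movel([p[0],p[1],.20],v=.15); S(); handle('g3')
E
```

```text
side [ 276  190  110  117 2642] [ 0.4974 -0.2488  0.109 ] r0.093 a2.166
side [303 220  30  23 298] [ 0.464  -0.2305  0.109 ] r0.127 a2.003
scene [359 248  15  36 358] [ 0.4386 -0.347   0.109 ] r0.104 a0.932
t51.46 p [ 0.4352 -0.3499  0.113 ] F [-0.7  0.6 -0.1] op0.600 g0.0
side [ 276  190  138   80 2339] [ 0.5125 -0.2426  0.109 ] r0.093 a2.343
side [321 243   9  40 294] [ 0.4425 -0.2998  0.109 ] r0.104 a1.391
side [334 268  15  39 446] [ 0.4356 -0.3504  0.109 ] r0.108 a0.905
scene [359 254  19  32 356] [ 0.4359 -0.3502  0.109 ] r0.107 a0.907
t52.29 p [ 0.4349 -0.3496  0.199 ] F [-0.4  0.2 -0.4] op0.596 g0.0
side [339 190  69  22 618] [ 0.5745 -0.2049  0.109 ] r0.130 a2.919
side [334 268  15  39 449] [ 0.4357 -0.3504  0.109 ] r0.108 a0.905
scene [320 200  25  13 199] [ 0.548  -0.2302  0.109 ] r0.100 a2.726
scene [358 254  20  32 359] [ 0.4357 -0.3502  0.109 ] r0.108 a0.907
```

Run:
```python
from turn import *
a1=.90; th=th0-a1
movel(P(th),Rt(th),v=.15); move_gripper(0)
def go(a,v=.05,w=.25):
    th=th0-a; movel(P(th),Rt(th),v=v); f0=ft(th)[0]; sleep(w); f=ft(th); d=get_state()['tool_pos'][:2]-C
    print('a%.3f act %.3f ft %.1f->%.1f t%.1f'%(a,th0-np.arctan2(d[1],d[0])%(2*np.pi),f0,f[0],get_state()['time_s'])); return f[0]
go(1.22); a=1.14; f=go(a)
while f>1.5 and a>.98 and get_state()['time_s']<59.5:
    a-=.025 if f<6 else .05; f=go(a)
move_gripper(.45); S()
p=get_state()['tool_pos']; movel([p[0],p[1],.20],v=.15); S(); handle('k1')
```

```text
a1.220 act 1.158 ft 17.4->17.0 t54.9
a1.140 act 1.087 ft 14.2->14.7 t55.5
a1.090 act 1.046 ft 12.4->12.4 t56.0
a1.040 act 1.006 ft 9.5->8.9 t56.5
a0.990 act 0.965 ft 6.3->7.2 t57.0
a0.940 act 0.925 ft 5.9->5.0 t57.5
t58.06 p [ 0.4342 -0.3443  0.1129] F [0.5 0.3 0.7] op0.449 g0.0
t58.79 p [ 0.4338 -0.344   0.1991] F [-0.2  0.5 -1.5] op0.451 g0.0
side [332 267  15  38 450] [ 0.435 -0.347  0.109] r0.108 a0.937
scene [320 200  25  13 210] [ 0.5486 -0.2311  0.109 ] r0.100 a2.733
scene [359 253  19  33 351] [ 0.4356 -0.3474  0.109 ] r0.107 a0.933
```

Run:
```python
from turn import *
th=th0-.94
movel(P(th),Rt(th),v=.15); move_gripper(0)
for a in (1.1,1.29): th=th0-a; movel(P(th),Rt(th),v=.08)
print(ft(th),get_state()['time_s']); handle('m1')
move_gripper(.42); s=S(); handle('m2')
p=s['tool_pos']; movel([p[0],p[1],.19],v=.2); S(); handle('m3')
```

```text
(np.float64(21.556944133019325), np.float64(-2.2413530087382885)) 60.8917
side [ 293  190   84   62 2124] [ 0.4934 -0.2214  0.109 ] r0.119 a2.246
t61.51 p [ 0.4365 -0.3135  0.1141] F [  2.9 -18.3  -5.1] op0.424 g8.4
side [ 292  190   85   77 1989] [ 0.4921 -0.223   0.109 ] r0.118 a2.231
scene [347 249  10  31 227] [ 0.4334 -0.3204  0.109 ] r0.109 a1.184
t62.14 p [ 0.4362 -0.3128  0.1892] F [-0.7  0.   0.1] op0.419 g0.0
side [329 264  14  39 448] [ 0.4339 -0.341   0.109 ] r0.108 a0.994
scene [356 251  22  36 370] [ 0.4343 -0.3426  0.109 ] r0.108 a0.979
```

```bash
python3 -c "
from h import *
print(sign_off()); S()"
```

```text
the job is handed in; nothing more can be done
None
the job is handed in; nothing more can be done
```

I handed the job in at about 62 s, with the larger wheel seated on the chuck, its jaws tightened with about 22 N at the handle, and the robot clear; but the handle sprang back about 0.2 rad on release, so I can't confirm that each jaw still presses with over 3 N, and I made no final check of the smaller wheel (last seen in its slot when I laid the larger one down).

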